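# Free the stuck blue stopper of an amber reagent bottle

### The arm

A 6-joint arm with a two-finger parallel gripper is mounted at the origin on the work surface. World frame = base frame: x ahead of the robot, y to its left, z up, the work surface at z = 0. Lengths are in m, angles in rad, forces in N, time in s.
With the tool pointing down it reaches from about 0.35 to 0.975 m from the base axis. Payload 7.1 kg.
Tool frame: the origin (TCP) lies at the very end of the fingers, on their centre line; the grasp point (between the pads) lies 19 mm behind it; z points along the fingers, y is the line along which they close (so a half turn about z gives the same grasp; the last joint's range is limited). The gripper opens to 88 mm and grips with 3 to 60 N. Pads are 20 mm wide; open, the fingers measure 115 mm over their backs; the gripper's body (75 mm by 178 mm) begins 61 mm behind the grasp point.
Start: joints at [-1.196, 0.423, 1.63, -0, 1.089, -0.019], TCP at [0.24, -0.577, 0.199] pointing down, gripper open.
Joint ranges: [-3, 3], [-0.9, 2.11], [0.09, 2.58], [-1.31, 4.45], [0.11, 2.69], [-2.54, 2.54]. Speed limits (rad/s): [2.39, 2.39, 3.01, 3.14, 3.14, 3.14].

### API

Orientations are given as a unit quaternion [w, x, y, z].
In Python, from bench import arm gives the robot as it stands. The module is installed in compiled form; this text tells all that it offers.
- The arm moves only by the shell command python3 -m handwheel 'ROWS'. ROWS is text: rows parted by semicolons, each of 5 numbers parted by spaces: the closure in counts, from 0 (fully open) to 255 (shut), then the shift along the tool's x, y, z in cm, then the turn about the tool's z in rad. A call has exactly 8 rows; each row shifts and turns the commanded pose from where the row before left it, along the tool's axes as they then stand; what a row does not reach is not made up. A row lasts 1/8 s, in which the tool goes at most 62.5 mm and 10.7 degrees, less where a joint would pass 70% of its speed; a pose out of reach is approached as far as the arm can. A call with a gripper value outside its range is refused whole. The fingers move at their own pace and stop on an object; the grip force is fixed at half the most. Time passes only in rows, so rows that do not move let the fingers close, or fill a call up. It gives the time, the measured TCP pose, the force, the opening and the grip force at its end, in the units of the state.
- arm.state(): the state, without advancing time (a new reading comes with each control period).
- arm.grab_frame(name): name is "scene" or "top" or "wrist"; returns a dict with "frame" (384x512x3 uint8, blue, green, red), "depth" (384x512 float32, m along the optical axis (not along the pixel's ray), 0 where there is no reading), "fx", "fy", "cx", "cy" (pixels), "camera_from_world" (4x4, takes a point from world to camera coordinates). Camera axes: x right, y down, z forward; pixel columns grow to the right and rows downward; lengths in m; the calibration is good to about 2 mm. A picture is of the moment at which its call begins.
- arm.close_job(): hands the job in; it is judged then, once.
The state is a dict: "t": time; "q": joint angles; "joint_vel": joint speeds; "effort": joint torques, N m; "ee_pos": TCP position; "eef_rot": TCP orientation; "contact_force": force on the tool from outside, world axes, zero at the start; "torque": the same for the moment, N m; "opening": finger opening in m; "grip_force": force on a finger pad.
Only numpy, scipy, OpenCV 4.12 (cv2) and the standard library are available. Lean on these libraries where they do the work, as an engineer would, in place of code of your own. Each camera call takes 0.05 s, during which the arm holds its last target. There are 200 camera calls.

### The job

The blue stopper has stuck in its ground taper in one of the two amber bottles. Twist it loose while it is still seated, then pull it straight out and stand it upright, tapered end down, on the floor of the steel drying tray. Leave the bottle with the green stopper alone.

Things in the scene. Friction and masses are not known exactly. Their poses are not given: they have to be found in the camera images.
- stopper_tab (a point): Blue stopper, 79 mm tall, loose, 70 g: plug 32 mm long (37 mm wide at the foot, 43 at its top), flange 50 x 5 mm that rests on the bottle's rim, upright tab 40 x 14 x 42 mm to grip. Point: on the axis, in the tab, 63 mm above the foot, 26 above the flange, 16 below the tab's top. z up, x along the tab's 40 mm, y across its 14 mm. Must turn 40 degrees or more, either way (0.3 N m), to come free
- bottle_mouth (a point): Centre of the rim of the amber bottle with the blue stopper, 125 mm above the bench; z up, x along the blue tab as at the start. Neck 54 mm wide, bottle 76; its 100 mm square holder is fixed to the bench. The taper bites: a straight pull fails. Turn the stopper 50 to 70 degrees while seated (it stays as turned), then lift it straight for 35 mm, still turned; it is then free
- tray_in (a point): Centre of the inner floor of the open steel drying tray, fixed to the bench: 160 mm along its x, 130 along its y, walls 5 mm thick and 18 mm high, floor 5 mm above the bench; z up. The tray and the two bottles stand in any order from left to right, centres at least 160 mm apart
- green_tab (a point): Bystander: point in the tab of the green stopper, in the second amber bottle, of the same sizes and also fixed; not to be pushed or pulled. On the bottle's axis, 156 mm above the bench, 16 mm below the tab's top; z up, x along the tab. Beyond the bottles, over 0.72 m ahead of the robot, are a low vial rack and a capped jar, under 80 mm tall
Mind the look-alikes: they are no part of the job. There is more than one size of the part that bears stopper_tab; the job needs the larger.

How it is judged:
By the outcome, as a careful person would: the job done as asked, in the order asked, and still so for the second after the job is handed in, with the robot touching nothing.
It also fails if it takes over 48 s, if anything falls off the work surface, if the arm or the gripper's body presses on something with over 40 N, if the wrist force passes 120 N, or if a joint passes its speed limit or range.

## Working session

There is one attempt and no reset: what is moved stays moved. The work goes in short steps, Python scripts to look and compute and a shell command to move; the robot and the scene stay as the last step left them, time stands still between calls to the robot, and variables do not carry over. Pictures are saved under pics/ and viewed, at most 10 in all, crops included, and the job is handed in when it is done.

```bash
mkdir -p pics; cat > h.py <<'E'
import numpy as np,cv2
from bench import arm
def grab(n):
    f=arm.grab_frame(n); np.savez('%s.npz'%n,**{k:np.asarray(v) for k,v in f.items()}); return f
def world(f,u,v,d=None):
    d=f['depth'][v,u] if d is None else d
    p=np.array([(u-f['cx'])/f['fx']*d,(v-f['cy'])/f['fy']*d,d,1])
    return (np.linalg.inv(f['camera_from_world'])@p)[:3]
def cloud(f):
    v,u=np.mgrid[0:384,0:512]; d=f['depth']
    P=np.stack([(u-f['cx'])/f['fx']*d,(v-f['cy'])/f['fy']*d,d,np.ones_like(d)],-1)
    return (P@np.linalg.inv(f['camera_from_world']).T)[...,:3]
E
python3 - <<'E'
from h import *
a=grab('top');b=grab('scene')
im=np.hstack([a['frame'],b['frame']]);cv2.imwrite('pics/1.png',cv2.resize(a['frame'],(768,576)));cv2.imwrite('pics/2.png',cv2.resize(b['frame'],(768,576)))
print(arm.state())
E
```

```text
{'t': 0.1, 'q': array([-1.19603556e+00,  4.23758338e-01,  1.63063119e+00,  3.37857104e-06,
        1.08858096e+00, -1.90263367e-02]), 'joint_vel': array([-0.00044336, -0.0023993 , -0.00263871, -0.00053138, -0.00105635,
        0.000243  ]), 'effort': array([-1.53823181e-03, -5.45617604e+01, -2.74322748e+01,  6.45323494e-02,
        1.88234914e-02, -6.16924623e-06]), 'ee_pos': array([ 0.23961558, -0.57665393,  0.19787632]), 'eef_rot': array([-6.78313096e-04,  9.80678925e-01,  1.95623033e-01, -1.20418193e-04]), 'contact_force': array([ 0.10532634, -0.25568482, -0.15553353]), 'torque': array([-0.00209552, -0.00225629,  0.03147716]), 'grip_force': 0.0, 'opening': 0.08799664597680212}
```

View pics/1.png

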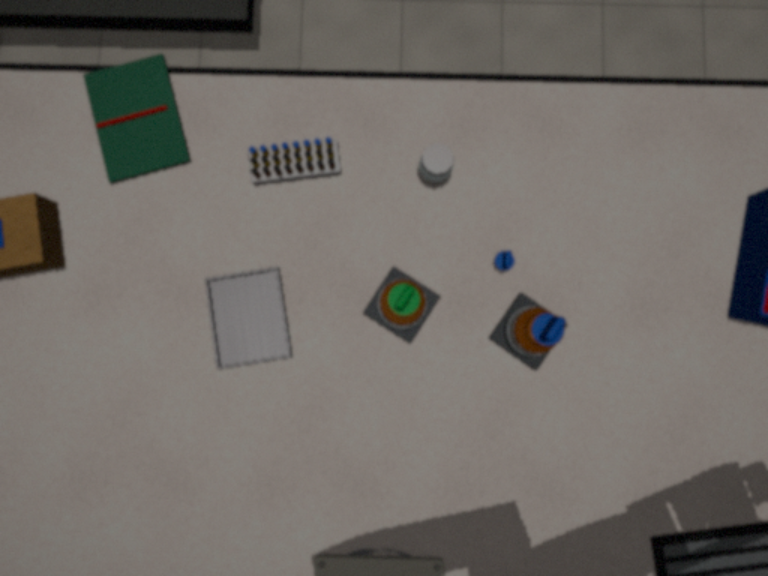

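View pics/2.png

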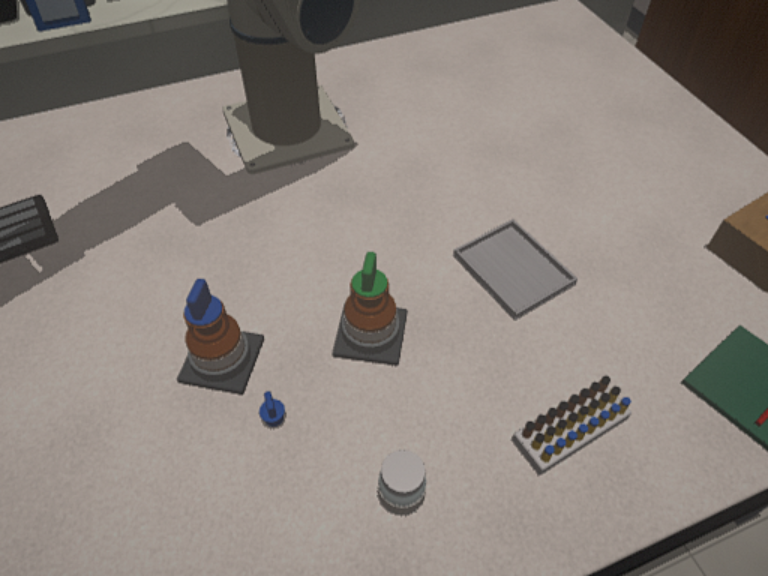

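The top view shows the tray at (250,318), the green-stoppered bottle at (403,300), blue in a bottle at (548,328), and a small loose blue stopper on the bench at (504,261). The scene view agrees: blue in a bottle at (203,305), small one at (272,410). The one in the bottle fits because it is seated and larger. I'll confirm that in a crop and measure it.

```bash
python3 - <<'E'
from h import *
for n in ['top','scene']:
    f=dict(np.load(n+'.npz')); W=cloud(f); im=f['frame'].astype(int); B,G,R=im[...,0],im[...,1],im[...,2]
    ok=f['depth']>0
    for nm,m in [('blue',(B>R+40)&(B>G+20)),('green',(G>R+40)&(G>B+25))]:
        m=m&ok&(W[...,0]<.72)&(W[...,0]>.2)&(abs(W[...,1])<.6)
        for lo,hi in [(.166,.18),(.12,.136),(.03,.06)]:
            P=W[m&(W[...,2]>lo)&(W[...,2]<hi)]
            if len(P)>8:
                r=cv2.minAreaRect((P[:,:2]*1000).astype(np.float32)); print(n,nm,lo,len(P),np.round(P.mean(0),4),[np.round(x,1) for x in r])
    # tray
    m=ok&(W[...,2]>.012)&(W[...,2]<.03)&(W[...,0]>.3)&(W[...,0]<.68)&(W[...,1]>.1)&(W[...,1]<.4)
    P=W[m]
    print(n,'tray',len(P),[np.round(x,1) for x in cv2.minAreaRect((P[:,:2]*1000).astype(np.float32))] if len(P) else 0)
    if n=='top':
        for c in [(167,212),(167,212)]: print(world(f,*c))
a=np.load('scene.npz')['frame'][180:300,100:220];b=np.load('top.npz')['frame'][150:260,310:410]
cv2.imwrite('pics/3.png',np.hstack([cv2.resize(a,(400,400),interpolation=2),cv2.resize(b,(400,400),interpolation=2)]))
E
```

```text
top blue 0.166 106 [ 0.4912 -0.2465  0.1708] [array([ 491.4, -247.1]), array([13.8, 36.1]), np.float64(56.4)]
top blue 0.12 179 [ 0.494  -0.2425  0.1296] [array([ 492.1, -246.7]), array([45.4, 42.4]), np.float64(39.9)]
top blue 0.03 58 [ 0.6103 -0.2015  0.05  ] [array([ 610.6, -203. ]), array([10. , 24.1]), np.float64(86.4)]
top green 0.166 108 [ 0.5321 -0.0268  0.1705] [array([532.1, -26.9]), array([13.8, 37.7]), np.float64(59.4)]
top green 0.12 201 [ 0.5329 -0.0271  0.1294] [array([532.7, -26.7]), array([46. , 42.2]), np.float64(57.4)]
top tray 453 [array([503.6, 238.7]), array([160. , 130.8]), np.float64(10.8)]
[0.50290824 0.23601454 0.0015491 ]
[0.50290824 0.23601454 0.0015491 ]
scene blue 0.166 91 [ 0.4956 -0.2484  0.1717] [array([ 495.2, -248.3]), array([11.2, 36.2]), np.float64(58.5)]
scene blue 0.12 193 [ 0.5021 -0.2451  0.1301] [array([ 498.7, -247.7]), array([39.8, 48.1]), np.float64(8.9)]
scene blue 0.03 50 [ 0.6164 -0.2038  0.054 ] [array([ 615.4, -203.8]), array([ 8., 27.]), np.float64(79.1)]
scene green 0.166 68 [ 0.5351 -0.0271  0.1714] [array([534.3, -26.6]), array([ 9.9, 35.6]), np.float64(58.1)]
scene green 0.12 195 [ 0.5387 -0.0274  0.1299] [array([536.1, -27.9]), array([46. , 44.6]), np.float64(73.1)]
scene tray 542 [array([505.6, 237.8]), array([162.4, 134.1]), np.float64(11.0)]
```

View pics/3.png

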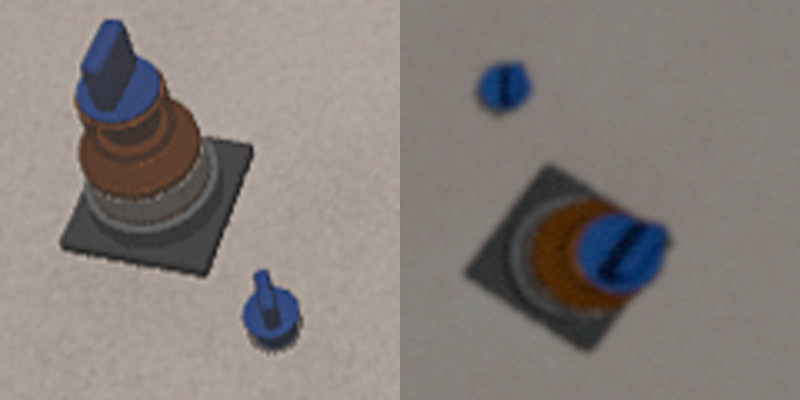

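The crop confirms it: the seated blue stopper (left pane, 120,65) is clearly larger than the loose one (270,315). Its tab centre is about (0.493,-0.2475), with the tab's long axis at about -33.5°. Next I move to a hover above it.

```bash
python3 -m handwheel '0 4.5 -2.58 -0.3 0;0 4.5 -2.58 -0.3 0;0 4.5 -2.58 -0.3 0;0 4.5 -2.58 -0.3 0;0 4.5 -2.58 -0.3 0;0 4.5 -2.58 -0.3 0;0 4.5 -2.58 -0.3 0;0 4.5 -2.58 -0.3 0'
python3 -m handwheel '0 0 0 0 0.16;0 0 0 0 0.16;0 0 0 0 0.16;0 0 0 0 0.16;0 0 0 0 0.16;0 0 0 0 0.16;0 0 0 0 0;0 0 0 0 0'
python3 - <<'E'
from h import *
f=grab('wrist'); cv2.imwrite('pics/4.png',cv2.resize(f['frame'],(768,576)))
s=arm.state(); print(s['q'],s['ee_pos'],s['eef_rot'])
from scipy.spatial.transform import Rotation as Ro
q=s['eef_rot'];M=Ro.from_quat([q[1],q[2],q[3],q[0]]).as_matrix();print(M.round(3))
W=cloud(f);im=f['frame'].astype(int);m=(im[...,0]>im[...,2]+40)&(im[...,0]>im[...,1]+20)&(f['depth']>0)
for lo,hi in [(.164,.18),(.122,.136)]:
    P=W[m&(W[...,2]>lo)&(W[...,2]<hi)]
    if len(P)>8: print(len(P),P.mean(0),P[:,2].max(),cv2.minAreaRect((P[:,:2]*1000).astype(np.float32)), (P.mean(0)-s['ee_pos'])@M)
E
```

```text
t: 1.1
ee_pos: [0.4937, -0.2468, 0.2225]
eef_rot: [-0.0, 0.981, 0.196, -0.0]
contact_force: [0.8, -0.5, 0.7]
opening: 0.0879
grip_force: 0.0
t: 2.1
ee_pos: [0.4929, -0.2483, 0.2224]
eef_rot: [-0.0, 0.961, -0.278, -0.0]
contact_force: [-0.0, 0.6, -0.1]
opening: 0.0878
grip_force: 0.0
[-4.88202847e-01  2.88456989e-01  1.77095899e+00 -3.01145093e-05
  1.08249415e+00  1.64627120e+00] [ 0.4929673  -0.24834199  0.22244417] [-1.95121054e-05  9.60547588e-01 -2.78115636e-01 -1.58097256e-04]
[[ 0.845 -0.534 -0.   ]
 [-0.534 -0.845  0.   ]
 [-0.     0.    -1.   ]]
766 [ 0.49488197 -0.2501553   0.17189922] 0.17422222520971764 ((493.86566162109375, -249.6294403076172), (14.020608901977539, 37.50630569458008), 55.8414421081543) [0.00260321 0.00050727 0.05054416]
1248 [ 0.49524538 -0.24973283  0.1306161 ] 0.13566839112538787 ((494.39593505859375, -249.37086486816406), (45.766353607177734, 44.26638412475586), 58.43852615356445) [ 2.69766446e-03 -4.60899026e-05  9.18272317e-02]
```

View pics/4.png

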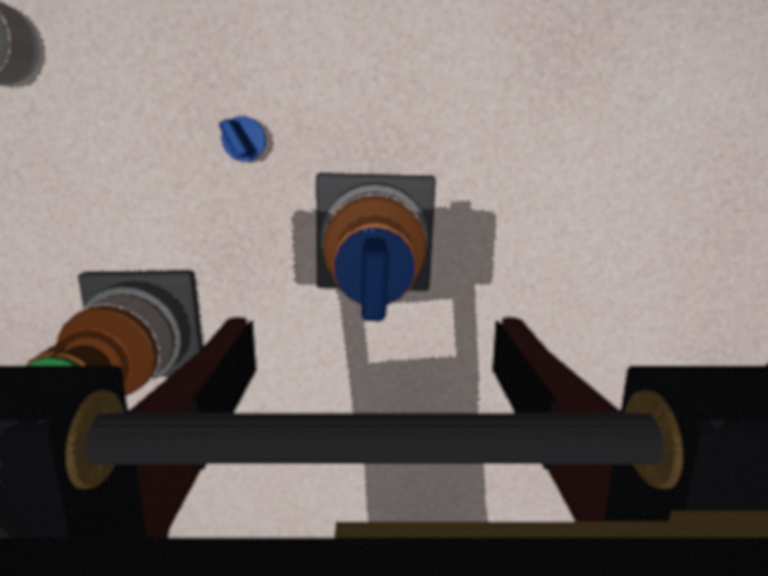

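The wrist view shows the blue tab upright between the open fingers at (374,275), aligned and within 2 mm of centre. The green bottle is clear at the left. I descend and close.

```bash
python3 -m handwheel '0 0.15 0 1.2 0.03;0 0 0 1.2 0;0 0 0 1.2 0;0 0 0 1.2 0;0 0 0 1.2 0;0 0 0 1.2 0;0 0 0 1.1 0;0 0 0 0 0'
python3 -m handwheel '255 0 0 0 0;255 0 0 0 0;255 0 0 0 0;255 0 0 0 0;255 0 0 0 0;255 0 0 0 0;255 0 0 0 0;255 0 0 0 0'
```

```text
t: 3.15
ee_pos: [0.4938, -0.2489, 0.1386]
eef_rot: [-0.0, 0.956, -0.294, -0.001]
contact_force: [-0.4, 0.1, 1.0]
opening: 0.0878
grip_force: 0.0
t: 4.15
ee_pos: [0.4943, -0.2492, 0.1395]
eef_rot: [0.0, 0.956, -0.294, -0.0]
contact_force: [0.8, -0.9, 0.2]
opening: 0.0136
grip_force: 30.0
```

```bash
python3 -m handwheel '255 0 0 0 -0.135;255 0 0 0 -0.135;255 0 0 0 -0.135;255 0 0 0 -0.135;255 0 0 0 -0.135;255 0 0 0 -0.135;255 0 0 0 -0.135;255 0 0 0 -0.135'
python3 -m handwheel '255 0 0 0 0;255 0 0 0 0;255 0 0 0 0;255 0 0 0 0;255 0 0 0 0;255 0 0 0 0;255 0 0 0 0;255 0 0 0 0'
python3 - <<'E'
from h import *
f=grab('wrist'); cv2.imwrite('pics/5.png',cv2.resize(f['frame'],(768,576)))
s=arm.state(); print(s['q'],s['ee_pos'],s['eef_rot'],s['contact_force'],s['torque'])
E
```

```text
t: 5.15
ee_pos: [0.4942, -0.2482, 0.1396]
eef_rot: [-0.001, 0.97, 0.241, 0.0]
contact_force: [-0.9, 4.8, 2.3]
opening: 0.0136
grip_force: 30.1
t: 6.15
ee_pos: [0.4943, -0.2484, 0.1397]
eef_rot: [-0.001, 0.971, 0.238, 0.0]
contact_force: [0.4, 6.2, 3.1]
opening: 0.0133
grip_force: 30.1
[-4.87835476e-01  3.96800778e-01  1.83351198e+00  1.38169567e-03
  9.12154803e-01  6.01878214e-01] [ 0.49428792 -0.24839033  0.13964219] [-6.98767091e-04  9.71309622e-01  2.37817428e-01  3.70988774e-05] [-0.28683533  4.8025329   3.2537739 ] [ 1.15178992  0.02236523 -0.09127888]
```

View pics/5.png

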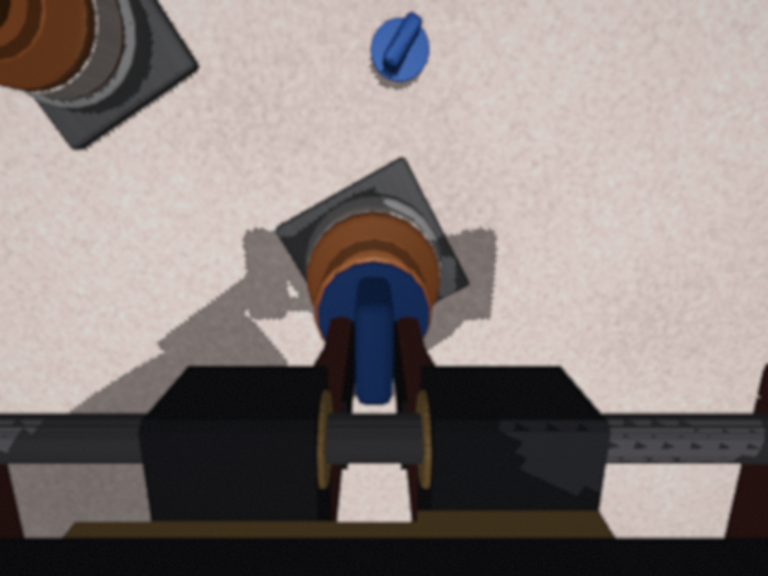

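The tab at (374,340) is still aligned with the fingers after a turn of about 62°, and the stopper is still seated. Now the straight lift.

```bash
python3 -m handwheel '255 0 0 -0.3 0;255 0 0 -0.5 0;255 0 0 -0.7 0;255 0 0 -0.8 0;255 0 0 -0.9 0;255 0 0 -0.9 0;255 0 0 -0.9 0;255 0 0 0 0'
```

```text
t: 7.2
ee_pos: [0.4949, -0.2495, 0.1905]
eef_rot: [0.001, 0.971, 0.24, 0.001]
contact_force: [-0.3, -0.2, -1.3]
opening: 0.0138
grip_force: 30.0
```

```bash
python3 -m handwheel '255 0 0 -1.1 0;255 0 0 -1.1 0;255 0 0 -1.1 0;255 0 0 -1.1 0;255 0 0 -1.1 0;255 0 0 -1.1 0;255 0 0 -1.0 0;255 0 0 0 0'
python3 -m handwheel '255 0.9 -1.7 0 0;255 2 -3.64 0 0;255 2 -3.64 0 0;255 2 -3.64 0 0;255 2 -3.64 0 0;255 2 -3.64 0 0;255 2 -3.64 0 0;255 2 -3.64 0 0'
python3 -m handwheel '255 2 -3.64 0 0;255 2 -3.64 0 0;255 2 -3.64 0 0;255 1.5 -2.7 0 0;255 1 -1.8 0 0;255 0 0 0 0;255 0 0 0 0;255 0 0 0 0'
python3 - <<'E'
from h import *
f=grab('wrist'); cv2.imwrite('pics/6.png',cv2.resize(f['frame'],(768,576)))
b=grab('scene');W=cloud(b)
m=(b['depth']>0)&(W[...,2]>.012)&(W[...,2]<.025)&(W[...,0]>.3)&(W[...,0]<.68)&(W[...,1]>.1)&(W[...,1]<.4)
print(cv2.minAreaRect((W[m][:,:2]*1000).astype(np.float32)))
im=b['frame'].astype(int);m=(im[...,0]>im[...,2]+40)&(im[...,0]>im[...,1]+20)&(b['depth']>0)&(W[...,1]>0.1)&(W[...,0]<.65)&(W[...,2]>.15)
P=W[m];print(len(P),P.min(0),P.max(0),P.mean(0))
E
```

```text
t: 8.2
ee_pos: [0.4948, -0.2494, 0.2665]
eef_rot: [0.001, 0.971, 0.24, 0.001]
contact_force: [0.5, 0.1, -1.6]
opening: 0.0137
grip_force: 30.0
t: 9.2
ee_pos: [0.4987, 0.063, 0.2651]
eef_rot: [-0.0, 0.971, 0.24, -0.001]
contact_force: [1.2, -1.1, -0.6]
opening: 0.0139
grip_force: 30.0
t: 10.2
ee_pos: [0.5033, 0.2358, 0.2656]
eef_rot: [0.0, 0.971, 0.239, -0.0]
contact_force: [-0.8, 0.8, -0.4]
opening: 0.0135
grip_force: 30.0
((505.98687744140625, 237.34414672851562), (161.78775024414062, 131.38063049316406), 10.437450408935547)Traceback (most recent call last):
  File "<stdin>", line 7, in <module>
    return umr_minimum(a, axis, None, out, keepdims, initial, where)
ValueError: zero-size array to reduction operation minimum which has no identity
```

View pics/6.png

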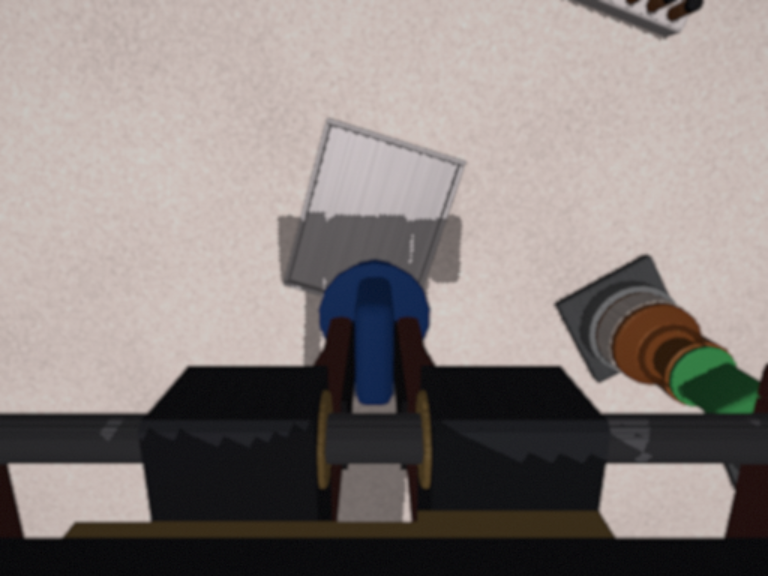

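The stopper is held as before at (374,335), over the tray. I descend.

```bash
python3 -m handwheel '255 0.2 -0.1 2.5 0;255 0 0 3 0;255 0 0 3 0;255 0 0 3 0;255 0 0 3 0;255 0 0 3 0;255 0 0 2.5 0;255 0 0 0 0'
python3 -m handwheel '255 0 0 0.2 0;255 0 0 0.2 0;255 0 0 0.2 0;255 0 0 0.2 0;255 0 0 0.1 0;255 0 0 0.1 0;255 0 0 0 0;255 0 0 0 0'
```

```text
t: 11.3
ee_pos: [0.5034, 0.2375, 0.0641]
eef_rot: [0.0, 0.971, 0.239, -0.002]
contact_force: [0.3, 0.2, -0.6]
opening: 0.0136
grip_force: 30.0
t: 12.3
ee_pos: [0.5047, 0.2386, 0.0556]
eef_rot: [0.0, 0.971, 0.24, -0.0]
contact_force: [0.6, 0.6, -0.5]
opening: 0.0137
grip_force: 30.0
```

```bash
python3 -m handwheel '255 0 0 0.05 0;255 0 0 0.05 0;255 0 0 0.05 0;255 0 0 0.05 0;255 0 0 0.05 0;255 0 0 0.05 0;255 0 0 0 0;255 0 0 0 0'
```

```text
t: 13.3
ee_pos: [0.5046, 0.2386, 0.0526]
eef_rot: [0.0, 0.971, 0.24, -0.0]
contact_force: [-0.0, -1.1, -0.9]
opening: 0.0137
grip_force: 30.0
```

```bash
python3 -m handwheel '255 0 0 0.05 0;255 0 0 0.05 0;255 0 0 0.03 0;255 0 0 0 0;255 0 0 0 0;255 0 0 0 0;255 0 0 0 0;255 0 0 0 0'
```

```text
t: 14.3
ee_pos: [0.5048, 0.2386, 0.0515]
eef_rot: [-0.0, 0.971, 0.24, 0.0]
contact_force: [-1.0, -1.4, 5.7]
opening: 0.0133
grip_force: 30.0
```

Contact at the expected height (about 6 N up). I open, then retreat upwards.

```bash
python3 -m handwheel '230 0 0 0 0;210 0 0 0 0;180 0 0 0 0;120 0 0 0 0;60 0 0 0 0;0 0 0 0 0;0 0 0 0 0;0 0 0 0 0'
python3 -m handwheel '0 0 0 -0.6 0;0 0 0 -1.5 0;0 0 0 -2.5 0;0 0 0 -3 0;0 0 0 -3 0;0 0 0 -3 0;0 0 0 -3 0;0 0 0 0 0'
python3 - <<'E'
from h import *
a=grab('scene');cv2.imwrite('pics/7.png',cv2.resize(a['frame'],(768,576)))
f=grab('wrist')
for n,f in [('scene',a),('wrist',f)]:
    W=cloud(f);im=f['frame'].astype(int);m=(im[...,0]>im[...,2]+40)&(im[...,0]>im[...,1]+20)&(f['depth']>0)&(W[...,1]>.1)&(W[...,0]<.62)&(W[...,2]<.12)
    P=W[m]
    if len(P): print(n,len(P),P.min(0),P.max(0)); T=P[P[:,2]>.076]; print(T.mean(0),cv2.minAreaRect((T[:,:2]*1000).astype(np.float32)))
print(arm.state()['contact_force'])
E
```

```text
t: 15.3
ee_pos: [0.5047, 0.2386, 0.0513]
eef_rot: [-0.0, 0.971, 0.24, 0.0]
contact_force: [0.3, -0.2, -0.5]
opening: 0.0719
grip_force: 0.0
t: 16.3
ee_pos: [0.5062, 0.2393, 0.2206]
eef_rot: [-0.001, 0.971, 0.24, 0.003]
contact_force: [-0.6, 1.1, 0.2]
opening: 0.0879
grip_force: 0.0
scene 38 [0.50858713 0.2287153  0.03855016] [0.61126803 0.64245408 0.08204648]
[0.51960269 0.24716455 0.08116641] ((520.0823974609375, 246.8438262939453), (0.8993667960166931, 7.9867448806762695), 41.170501708984375)
wrist 1289 [0.48017678 0.21424749 0.04054785] [0.52771919 0.26108802 0.08658067]
[0.50584214 0.23826189 0.08375605] ((504.742919921875, 237.71913146972656), (38.34278106689453, 13.76765251159668), 27.77497673034668)
[-0.64061102  0.53233922  0.19564124]
```

View pics/7.png

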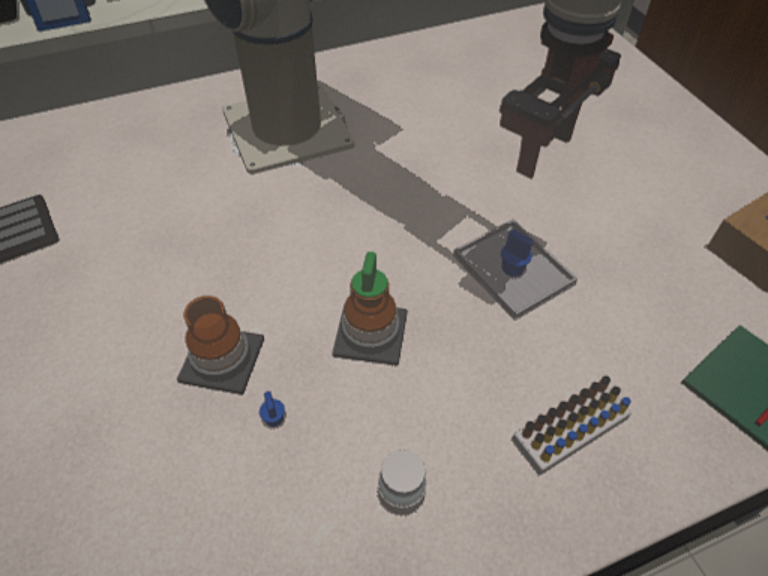

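The blue stopper stands upright in the tray at (516,252), tab top at z≈0.084. Its bottle is open and empty at (205,310), the green one is untouched, and the gripper is clear.

```bash
python3 -c "from bench import arm; print(arm.close_job())"
```

```text
the job is handed in; nothing more can be done
None
```

The blue stopper was twisted about 62° while seated, lifted straight out and stood upright in the steel tray; the green bottle was not touched, and the job is handed in at about 16 s.

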